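Clip the screw caddy into the sprung snap hook

ROBOT

A 6-joint arm with a two-finger parallel gripper is mounted at the origin on the work surface. World frame = base frame: x ahead of the robot, y to its left, z up, the work surface at z = 0. Lengths are in m, angles in degrees, forces in N, time in s.
With the tool pointing down it reaches from about 0.35 to 0.875 m from the base axis. Payload 15.5 kg.
Tool frame: the origin (TCP) lies at the very end of the fingers, on their centre line; the grasp point (between the pads) lies 19 mm behind it; z points along the fingers, y is the line along which they close (so a half turn about z gives the same grasp; the last joint's range is limited). The gripper opens to 85 mm and grips with 20 to 120 N. Pads are 22 mm wide; open, the fingers measure 114 mm over their backs; the gripper's body (76 mm by 85 mm) begins 54 mm behind the grasp point. The pads swing forward as they close: fully open they stand 13 mm farther back than shut.
Start: joints at [69.013, 28.281, 77.091, -0, 74.628, -5.472], TCP at [0.167, 0.602, 0.196] pointing down, gripper open.
Joint ranges: [-166.48, 166.48], [-47.26, 123.95], [12.59, 153.08], [-70.14, 250.14], [6.76, 159.57], [-176.63, 176.63]. Speed limits (degrees/s): [108.29, 108.29, 147.25, 172.46, 172.46, 172.46].

INTERFACE

Orientations are given as a 3x3 rotation matrix whose columns are the frame's x, y, z axes.
In Python, from plant import robot, read_camera, camera_info, workorder gives the robot as it stands. The module is installed in compiled form; this text tells all that it offers.
- The arm moves only by the tool play_rows, never from a script. Its argument "motion" is a list of rows, each an object of numbers: "x", "y", "z": the shift along the tool's x, y, z in m; "rx", "ry", "rz": the turn, a rotation vector about the tool's x, y, z in rad; "grip": the opening, from -1 (shut) to 1 (fully open). A call has 1 to 5 rows; each row shifts and turns the commanded pose from where the row before left it, along the tool's axes as they then stand; what a row does not reach is not made up. A row lasts 1/8 s, in which the tool goes at most 62.5 mm and 10.7 degrees, less where a joint would pass 70% of its speed; a pose out of reach is approached as far as the arm can. A call is refused whole if a number of a shift passes 0.0625 or a number of a turn 0.188, either way. A call with a gripper value outside its range is refused whole. The fingers move at their own pace and stop on an object; "grip_force" is the grip in N (left out, the last holds). Time passes only in rows, so rows that do not move let the fingers close. It gives the time, the measured TCP pose, the force, the opening and the grip force at its end, in the units of the state.
- robot.sense(): the state, without advancing time (a new reading comes with each control period).
- read_camera(name): name is "side" or "top"; returns the picture (400x640x3 uint8, blue, green, red); there is no depth.
- camera_info(name): a dict with "K" (3x3 intrinsics, pixels), "eye" and "rotation" of the camera in the world. Camera axes: x right, y up, looking along -z (the intrinsics and any distortion apply to the point x, -y, -z); pixel columns grow to the right and rows downward; lengths in m; the calibration is good to about 2 mm. A picture is of the moment at which its call begins. camera_info takes no time and is no camera call.
- workorder.job_done(): hands the job in; it is judged then, once.
The state is a dict: "clock": time; "joint_pos": joint angles; "joint_vel": joint speeds; "effort": joint torques, N m; "tcp_pos": TCP position; "ee_rot": TCP orientation; "force": force on the tool from outside, world axes, zero at the start; "torque": the same for the moment, N m; "finger_gap": opening from 0.0 (shut) to 1.0 (fully open); "grasp_force": force on a finger pad.
Only numpy, scipy, OpenCV 4.12 (cv2) and the standard library are available. Lean on these libraries where they do the work, as an engineer would, in place of code of your own. Each camera call takes 0.05 s, during which the arm holds its last target. There are 200 camera calls.

TASK

Take the yellow screw caddy by its orange grip and bring it in from the hook's nose side so that the hook passes under its steel cross bar, and press the bar straight down on the brass gate of the snap hook until the gate gives and snaps shut above the bar, but do not ram the sprung hook down onto its bottom stop. Still holding the grip, tug the caddy gently upwards until the shut gate lifts the hook a little (some 5 mm) on its column, then lower it, let go and leave the caddy hanging quietly in the hook. Touch hook and stand only with the caddy, and leave the jar, bottle, can and screwdriver where they are.

Things in the scene. Friction and masses are not known exactly. Their poses are not given: they have to be found in the camera images.
- caddy: Loose caddy, 0.19-0.34 kg; a half turn is the same. Origin: centre of underside, z up. mm: yellow open bin 80 (x) x 60 (y) x 42 high with screws. Steel uprights at y = +-32 (4 thick, 14 wide in x) rise to a top plate 24 x 68, 188 to 194 high, with the orange grip, 26 x 26, 194 to 238 high. A round bar along y, 8 thick, joins the uprights at 135; 60 clear between them, 89 free below it, 49 above.
- caddy_bar (a point): Middle of the caddy's cross bar axis, 135 mm above the underside; axes as the caddy (bar along y).
- caddy_grip (a point): Centre of the caddy's orange grip, 216 mm above the underside, 81 mm above the bar axis.
- hook_stand: Fixed stand. Origin on the bench right under the middle of the hook's mouth; +x points from mouth to column (aluminium rod, 16 mm thick, at x = 75 mm, 238 mm high, on a steel foot 70 x 100 mm). A red sleeve (30 x 32 x 40 mm) slides on the column and carries the steel hook. The hook lies in the stand's xz plane, so the caddy's bar must lie along the stand's y (either way round).
- hook_mouth (a point): Middle of the mouth, level with the shut gate, 230 above the bench unloaded; axes as stand. Hook: a U of 10 mm round steel open upwards, 26 mm clear in x between nose (-x, top 8 mm above this point) and shank (+x, top 5 mm above), 41 mm deep. The brass gate, 5 mm thick, closes it: hinged 18 mm to +x, free end at the nose. Pressed from above it swings down into the hook.
- hook_seat (a point): Where the bar's axis lies when home in the bottom of the hook, 37 mm below hook_mouth; axes as the stand. A bar held by the shut gate from below lies about 30 mm higher than this.
- snap_gate (a joint): Gate angle, rad: 0 shut, grows as it is pushed down (stop 1.3). Sprung shut: 0.06 N m, plus 0.17 N m per rad. A bar pressed on it needs 3 to 4 N to begin and about 9 to 14 N in all to pass; it passes the gate's end 18 to 31 mm below hook_mouth, then the gate springs shut above it. It cannot open upwards.
- snap_hook (a joint): Height of the sprung hook on its column, m: 0 unloaded, + up. Springs: 0.4 N per mm both ways; stops at -0.050 and +0.012. The whole hook, with hook_mouth and hook_seat, thus sinks some 20 to 34 mm under the push before the bar passes the gate. Below -0.045 (about 18 N) counts as ramming the bottom stop.
- nail_jar: Bystander: amber glass jar, 60 mm diameter, 85 mm high, upright; origin under its centre.
- glue: Bystander: white glue bottle, 56 mm diameter, 160 mm high, upright; origin under its centre.
- paint_can: Bystander: red can, 80 mm diameter, 100 mm high, upright; origin under its centre.
- screwdriver: Bystander: blue screwdriver, 190 mm long, lying along its x axis; origin under its middle.
There are look-alikes about, which are no part of the job. Of the things that look like the hook_stand, the larger one is meant.

How it is judged (in metres and radians):
On the way, in this order (a step that is already met when the one before it is completed fails the run):
1. the caddy, held in the gripper, pushes the gate open (value of joint snap_gate above 0.3 rad and contact force between the fingers and caddy above 1 N and x of caddy_bar in the frame of hook_seat between -0.014 and 0.014 m and y of caddy_bar in the frame of hook_seat between -0.028 and 0.028 m), for 0.05 s.
2. the bar is inside the hook under the shut gate, the caddy still held (value of joint snap_gate below 0.12 rad and contact force between the fingers and caddy above 1 N and z of caddy_bar in the frame of hook_seat below 0.022 m and x of caddy_bar in the frame of hook_seat between -0.014 and 0.014 m and y of caddy_bar in the frame of hook_seat between -0.028 and 0.028 m), for 0.1 s.
3. a tug on the held caddy lifts the hook by its shut gate, by more than 2.5 mm (value of joint snap_gate below 0.12 rad and contact force between the fingers and caddy above 1 N and value of joint snap_hook above 0.0025 m and z of caddy_bar in the frame of hook_seat above 0.02 m and x of caddy_bar in the frame of hook_seat between -0.014 and 0.014 m and y of caddy_bar in the frame of hook_seat between -0.028 and 0.028 m), for 0.1 s.
At the end, for the whole second after the job is handed in: The caddy hangs free in the snap hook: its bar home in the bottom of the hook (within about 12 mm in height, 14 mm fore and aft and 28 mm along the bar), the gate shut above it (under 0.12 rad), the caddy upright within 0.2 rad and hardly moving (value of joint snap_gate below 0.12 rad and x of caddy_bar in the frame of hook_seat between -0.014 and 0.014 m and y of caddy_bar in the frame of hook_seat between -0.028 and 0.028 m and z of caddy_bar in the frame of hook_seat between -0.008 and 0.012 m and angle between caddy's own z axis and vertical below 0.2 rad and linear speed of caddy below 0.06 m/s and angular speed of caddy below 0.6 rad/s); the robot touches nothing.
It fails at once if the sprung hook is rammed down onto its bottom stop (below -45 mm) (value of joint snap_hook below -0.045 m).
It fails at once if the caddy in the gripper is forced against the hook or its stand with more than 35 N (contact force between caddy and hook_stand above 35 N and contact force between the fingers and caddy above 1 N).
It fails at once if the fingers press on the hook or its stand (contact force between the fingers and hook_stand above 3 N).
It fails at once if the jar, bottle, can or screwdriver is moved by more than 30 mm (distance of any of nail_jar, glue, paint_can, screwdriver from where it was at the start of the episode above 0.03 m).
It also fails if it takes over 59 s, if anything falls off the work surface, if the arm or the gripper's body presses on something with over 40 N, if the wrist force passes 120 N, or if a joint passes its speed limit or range.

## Working session

There is one attempt and no reset: what is moved stays moved. The work goes in short steps, Python scripts to look and compute and a tool call to move; the robot and the scene stay as the last step left them, time stands still between calls to the robot, and variables do not carry over. Pictures are saved under pics/ and viewed, at most 10 in all, crops included, and the job is handed in when it is done.

Besides the shell and the picture viewer there is one more tool, called after ">>>" as name(argument=value, ...), one argument or row to a line, values as JSON. play_rows: Moves the arm, as the interface text tells. Its arguments: {"type":"object","properties":{"motion":{"type":"array"},"grip_force":{"type":"number"}},"required":["motion"]}

```bash
mkdir -p pics; python3 - <<'E'
from plant import *
import cv2
for n in("side","top"):
    cv2.imwrite(f"pics/{n}0.png",read_camera(n)); i=camera_info(n); print(n,i)
s=robot.sense();print(s)
E
```

```text
side {'K': array([[389.36210446,   0.        , 322.80222336],
       [  0.        , 389.36210446, 201.37663539],
       [  0.        ,   0.        ,   1.        ]]), 'eye': array([ 0.31717939, -0.85201118,  0.98807945]), 'rotation': array([[ 0.95511714,  0.18862141, -0.22841457],
       [-0.29554849,  0.65898044, -0.69166167],
       [ 0.02005854,  0.7281255 ,  0.68515029]])}
top {'K': array([[514.55021795,   0.        , 321.79727318],
       [  0.        , 514.55021795, 193.64755352],
       [  0.        ,   0.        ,   1.        ]]), 'eye': array([ 4.57171416e-01, -1.93402142e-04,  1.70691853e+00]), 'rotation': array([[-0.01671506,  0.99639667, -0.08315215],
       [-0.99982175, -0.01592633,  0.0101397 ],
       [ 0.00877886,  0.08330682,  0.99648528]])}
{'clock': 0.1, 'joint_pos': array([ 6.90146923e+01,  2.83120630e+01,  7.71243958e+01,  1.99717262e-04,
        7.46278058e+01, -5.47176304e+00]), 'joint_vel': array([ 0.1333575 , -0.09959236, -0.11838089, -0.03907604, -0.00172825,
        0.03129386]), 'effort': array([ 9.10124563e-04, -8.83591819e+01, -3.84561145e+01, -3.79744743e-04,
        5.19003559e-03,  1.09126933e-05]), 'tcp_pos': array([0.16703028, 0.60188666, 0.19594706]), 'ee_rot': array([[-9.63566982e-01,  2.67466835e-01, -4.04824853e-04],
       [ 2.67467119e-01,  9.63566420e-01, -1.04602869e-03],
       [ 1.10297650e-04, -1.11619605e-03, -9.99999371e-01]]), 'force': array([-0.49039638,  0.57138039,  0.12497277]), 'torque': array([-0.01819296, -0.02074722,  0.02704131]), 'grasp_force': 0.0, 'finger_gap': 1.0029560553047767}
```

View pics/side0.png

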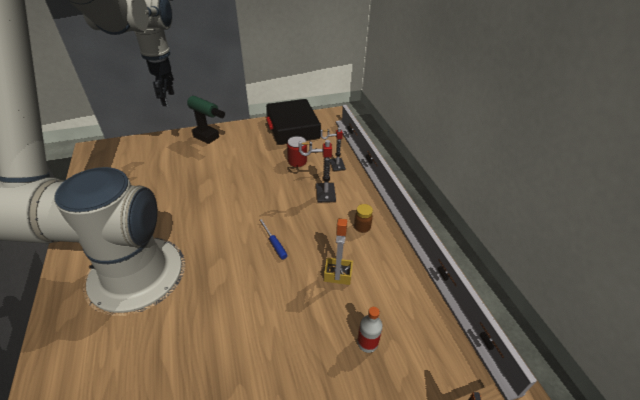

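View pics/top0.png

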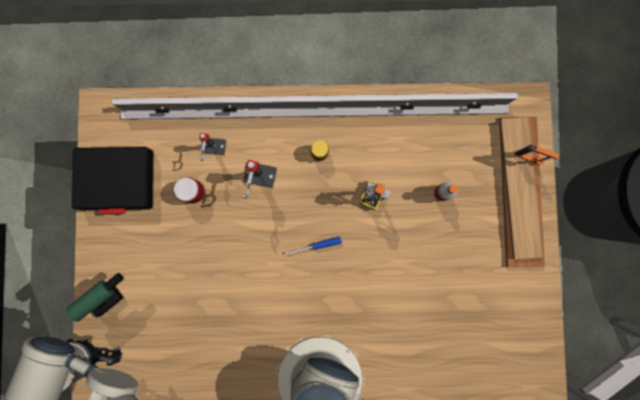

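Both views show two stand-like things: a large one (top 255,172; side 326,170) and a small one (top 208,143; side 340,150). The larger one is meant. The caddy is at top (373,195) and side (340,255). I'll enlarge these to confirm.

```bash
python3 - <<'E'
import cv2,numpy as np
t=cv2.imread("pics/top0.png");s=cv2.imread("pics/side0.png")
r=lambda im,x0,y0,x1,y1,k:cv2.resize(im[y0:y1,x0:x1],None,fx=k,fy=k,interpolation=cv2.INTER_CUBIC)
a=r(t,180,125,310,215,6)
cv2.imwrite("pics/ct.png",a)
b=r(s,270,120,400,220,6)
cv2.imwrite("pics/cs.png",b)
c=np.hstack([r(t,340,170,400,225,6),r(s,310,210,370,290,6)[:330]])
c=np.hstack([r(t,345,175,400,230,7),r(s,315,212,367,292,7)[:385]]) if 0 else np.hstack([cv2.copyMakeBorder(r(t,345,175,400,230,7),0,175,0,0,0),r(s,315,212,367,292,7)])
cv2.imwrite("pics/cc.png",c)
E
```

```text
(no output)
```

View pics/ct.png

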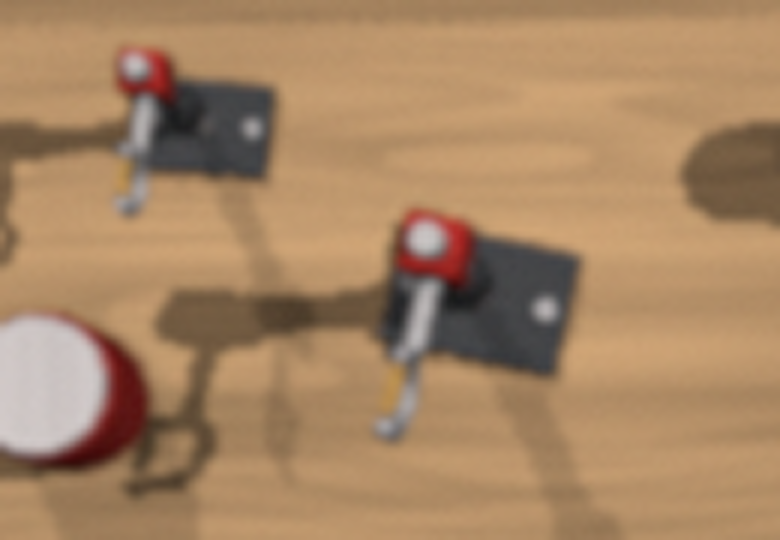

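View pics/cs.png

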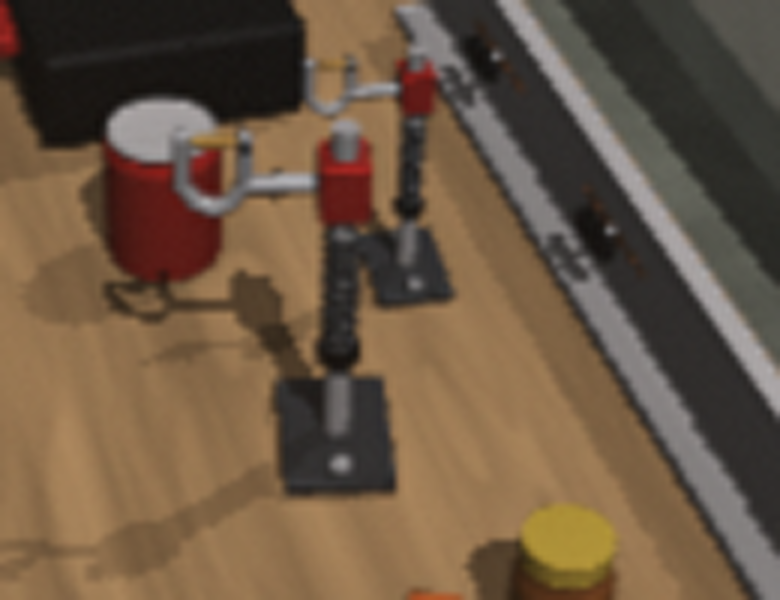

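View pics/cc.png

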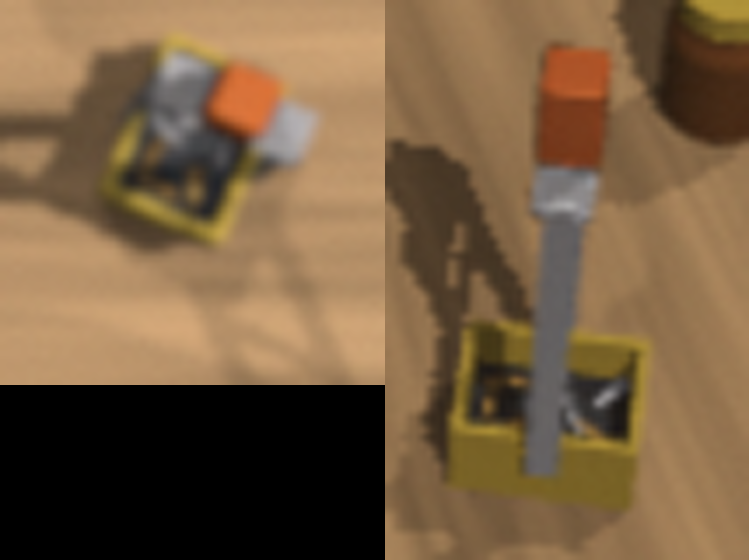

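The crops confirm it. The large stand has its red sleeve and column top at top px (251,165) and its nose at (245,196), with the brass gate between. The caddy's orange grip is at top px (380,189) and its bin is yellow. Next I'll measure with both views.

```bash
cat > h.py <<'E'
import cv2,numpy as np
from plant import *
def ray(n,p):
    i=camera_info(n);v=np.linalg.inv(i["K"])@[p[0],p[1],1]
    return i["eye"],i["rotation"]@(v*[1,-1,-1])
def plane(n,p,z):
    e,d=ray(n,p);return e+d*(z-e[2])/d[2]
def tri(pt,ps):
    A=np.zeros((3,3));b=np.zeros(3);L=[]
    for n,p in(("top",pt),("side",ps)):
        e,d=ray(n,p);d=d/np.linalg.norm(d);P=np.eye(3)-np.outer(d,d);A+=P;b+=P@e;L.append((e,d))
    x=np.linalg.solve(A,b);return x,[np.linalg.norm(np.cross(x-e,d))*1e3 for e,d in L]
def proj(n,X):
    i=camera_info(n);c=i["rotation"].T@(np.array(X)-i["eye"]);c=c*[1,-1,-1];u=i["K"]@c;return u[:2]/u[2]
def mask(im,lo,hi,box):
    h=cv2.cvtColor(im,cv2.COLOR_BGR2HSV);m=cv2.inRange(h,np.array(lo),np.array(hi));k=np.zeros_like(m);x0,y0,x1,y1=box;k[y0:y1,x0:x1]=255;return m&k
E
python3 - <<'E'
from h import *
np.set_printoptions(precision=4,suppress=True)
t=cv2.imread("pics/top0.png");s=cv2.imread("pics/side0.png")
# grip
m=mask(t,(4,170,150),(14,255,255),(365,178,395,205));print("grip top",m.sum()/255,cv2.minAreaRect(cv2.findNonZero(m)))
c=np.array(cv2.minAreaRect(cv2.findNonZero(m))[0])
for q in(c,(380.1,188.7)):print(plane("top",q,.238))
print("side grip top face",plane("side",(342.1,222.3),.238),tri((380.1,188.7),(342.1,222.3)))
# bin
m=mask(t,(22,150,60),(32,255,255),(350,175,395,215));r=cv2.minAreaRect(cv2.findNonZero(m));print("bin",r)
B=cv2.boxPoints(r);W=np.array([plane("top",p,.042) for p in B]);print(W[:,:2],W.mean(0)[:2])
for i in range(3):
    d=W[i+1]-W[i];print(np.linalg.norm(d),np.degrees(np.arctan2(d[1],d[0])))
T=lambda x,y:(x/6+180-.42,y/6+125-.42)
S=lambda x,y:(x/6+270-.42,y/6+120-.42)
col=tri(T(426,238),S(345,130));print("col",col,plane("top",T(426,238),.238),plane("side",S(345,130),.238))
n=tri(T(390,428),S(183,134));print("nose",n,plane("top",T(390,428),.238),plane("side",S(183,134),.238))
h=tri(T(407,350),S(244,138));print("shank",h,plane("top",T(407,350),.235))
# foot corners top
F=[plane("top",T(*p),.01) for p in((482,232),(582,255),(555,375),(385,340))];print(np.array(F))
E
```

```text
grip top 58.0 ((379.3999938964844, 188.70001220703125), (7.602630138397217, 7.155416965484619), 26.56505012512207)
[ 0.5914 -0.1807  0.238 ]
[ 0.5913 -0.1827  0.238 ]
side grip top face [ 0.5926 -0.1866  0.238 ] (array([ 0.5927, -0.1834,  0.2346]), [np.float64(1.1467435109905801), np.float64(1.1467435109908555)])
bin ((369.42291259765625, 201.4524688720703), (19.010265350341797, 11.566486358642578), 13.240518569946289)
[[ 0.5575 -0.1367]
 [ 0.594  -0.1461]
 [ 0.5789 -0.2059]
 [ 0.5424 -0.1964]] [ 0.5682 -0.1713]
0.03769882406904212 -14.509486300899932
0.06170038959962026 -104.2132588305111
0.03768489646301822 165.31493612782813
col (array([0.6692, 0.1884, 0.2343]), [np.float64(0.8668524837508439), np.float64(0.866852483750637)]) [0.6678 0.1882 0.238 ] [0.6684 0.1833 0.238 ]
nose (array([0.5786, 0.2056, 0.2369]), [np.float64(1.7591403403613004), np.float64(1.7591403403611638)]) [0.5768 0.2058 0.238 ] [0.58   0.2038 0.238 ]
shank (array([0.6142, 0.1983, 0.2327]), [np.float64(0.4085111883027478), np.float64(0.40851118830253524)]) [0.6143 0.1979 0.235 ]
[[0.7034 0.1864 0.01  ]
 [0.6897 0.1312 0.01  ]
 [0.6232 0.1467 0.01  ]
 [0.6441 0.2403 0.01  ]]
```

>>> play_rows(
  motion=[
    {"z": -0.05,"grip": 0.4},
    {"x": -0.05,"rz": 0.08,"z": -0.03,"grip": 0.4},
    {"x": -0.05,"rz": 0.08,"z": -0.03,"grip": 0.4},
    {"x": -0.06,"rz": 0.096,"z": -0.03,"y": -0.003,"grip": 0.4},
    {"x": -0.06,"rz": 0.096,"y": -0.003,"grip": 0.4},
  ],
)

```text
validation failed for argument at $.mo...
```

>>> play_rows(
  motion=[
    {"x": -0.06,"rz": 0.096,"y": -0.003,"grip": 0.4},
    {"x": -0.06,"rz": 0.096,"y": -0.003,"grip": 0.4},
    {"x": -0.06,"rz": 0.096,"y": -0.003,"grip": 0.4},
    {"x": -0.06,"rz": 0.096,"y": -0.003,"grip": 0.4},
    {"x": -0.06,"rz": 0.096,"y": -0.003,"grip": 0.4},
  ],
)

```text
validation failed for argument at $.mo...
```

>>> play_rows(
  motion=[
    {"x": 0.0,"y": 0.0,"z": -0.05,"rx": 0.0,"ry": 0.0,"rz": 0.0,"grip": 0.4},
    {"x": -0.05,"y": 0.0,"z": -0.03,"rx": 0.0,"ry": 0.0,"rz": 0.08,"grip": 0.4},
  ],
)

```text
clock: 0.35
tcp_pos: [0.2138, 0.5897, 0.2782]
ee_rot: [[-0.94, 0.341, -0.0], [0.341, 0.94, 0.001], [0.001, 0.001, -1.0]]
force: [-0.0, 0.6, 0.6]
finger_gap: 0.694
grasp_force: 0.0
```

>>> play_rows(
  motion=[
    {"x": -0.06,"y": -0.003,"z": -0.03,"rx": 0,"ry": 0,"rz": 0.096,"grip": 0.4},
    {"x": -0.06,"y": -0.003,"z": -0.03,"rx": 0,"ry": 0,"rz": 0.096,"grip": 0.4},
    {"x": -0.06,"y": -0.003,"z": 0,"rx": 0,"ry": 0,"rz": 0.096,"grip": 0.4},
    {"x": -0.06,"y": -0.003,"z": 0,"rx": 0,"ry": 0,"rz": 0.096,"grip": 0.4},
    {"x": -0.06,"y": -0.003,"z": 0,"rx": 0,"ry": 0,"rz": 0.096,"grip": 0.4},
  ],
)

```text
clock: 0.98
tcp_pos: [0.456, 0.4248, 0.3319]
ee_rot: [[-0.672, 0.741, -0.0], [0.741, 0.672, -0.0], [0.0, -0.001, -1.0]]
force: [0.9, 0.8, 0.8]
finger_gap: 0.699
grasp_force: 0.0
```

>>> play_rows(
  motion=[
    {"x": -0.06,"y": -0.003,"z": 0,"rx": 0,"ry": 0,"rz": 0.096,"grip": 0.4},
    {"x": -0.06,"y": -0.003,"z": 0,"rx": 0,"ry": 0,"rz": 0.096,"grip": 0.4},
    {"x": -0.06,"y": -0.003,"z": 0,"rx": 0,"ry": 0,"rz": 0.096,"grip": 0.4},
    {"x": -0.06,"y": -0.003,"z": 0,"rx": 0,"ry": 0,"rz": 0.096,"grip": 0.4},
    {"x": -0.06,"y": -0.003,"z": 0,"rx": 0,"ry": 0,"rz": 0.096,"grip": 0.4},
  ],
)

```text
clock: 1.6
tcp_pos: [0.5974, 0.1628, 0.3318]
ee_rot: [[-0.254, 0.967, -0.001], [0.967, 0.254, -0.0], [0.0, -0.001, -1.0]]
force: [0.6, -0.0, 0.5]
finger_gap: 0.7
grasp_force: 0.0
```

>>> play_rows(
  motion=[
    {"x": -0.06,"y": -0.003,"z": 0,"rx": 0,"ry": 0,"rz": 0.096,"grip": 0.4},
    {"x": -0.06,"y": -0.003,"z": 0,"rx": 0,"ry": 0,"rz": 0.096,"grip": 0.4},
    {"x": -0.06,"y": -0.003,"z": 0,"rx": 0,"ry": 0,"rz": 0.096,"grip": 0.4},
    {"x": -0.06,"y": -0.003,"z": 0,"rx": 0,"ry": 0,"rz": 0.096,"grip": 0.4},
    {"x": -0.03,"y": -0.003,"z": 0,"rx": 0,"ry": 0,"rz": 0.096,"grip": 0.4},
  ],
)

```text
clock: 2.22
tcp_pos: [0.6054, -0.106, 0.3318]
ee_rot: [[0.223, 0.975, -0.001], [0.975, -0.223, -0.0], [-0.0, -0.001, -1.0]]
force: [0.9, 1.1, 0.6]
finger_gap: 0.703
grasp_force: 0.0
```

```bash
cat >> h.py <<'E'
def go(P,yaw):
    s=robot.sense();R=s["ee_rot"];d=np.array(P)-s["tcp_pos"];a=np.degrees(np.arctan2(R[1,1],R[0,1]))
    print("clock %.2f"%s["clock"],"tcp",s["tcp_pos"].round(4),"yaw %.1f"%a,"tool shift mm",(R.T@d*1e3).round(1),"rz %.3f"%np.radians(a-yaw),"tilt",R[:2,2].round(4),"F",s["force"].round(2),"tq",s["torque"].round(2),"gap %.3f gf %.1f"%(s["finger_gap"],s["grasp_force"]))
E
python3 -c "
from h import *
go((.592,-.183,.203),-23)"
```

```text
clock 2.23 tcp [ 0.6054 -0.106   0.3318] yaw -12.9 tool shift mm [-78.    4.2 128.9] rz 0.176 tilt [-0.0008 -0.0002] F [0.86 1.07 0.62] tq [0.01 0.02 0.  ] gap 0.703 gf 0.0
```

>>> play_rows(
  motion=[
    {"x": -0.05,"y": 0.004,"z": 0,"rx": 0,"ry": 0,"rz": 0,"grip": 0.4},
    {"x": -0.028,"y": 0,"z": 0,"rx": 0,"ry": 0,"rz": 0.176,"grip": 0.4},
    {"x": 0,"y": 0,"z": 0,"rx": 0,"ry": 0,"rz": 0,"grip": 0.4},
  ],
)

```text
clock: 2.6
tcp_pos: [0.5922, -0.1818, 0.3318]
ee_rot: [[0.39, 0.921, -0.001], [0.921, -0.39, 0.0], [-0.0, -0.001, -1.0]]
force: [-0.4, 0.3, 0.3]
finger_gap: 0.705
grasp_force: 0.0
```

```bash
python3 -c "
from h import *
go((.592,-.183,.203),-23)
im=read_camera('side');cv2.imwrite('pics/s1.png',cv2.resize(im[150:300,270:430],None,fx=4,fy=4,interpolation=2))"
```

```text
clock 2.60 tcp [ 0.5922 -0.1818  0.3318] yaw -22.9 tool shift mm [ -1.2   0.3 128.8] rz 0.001 tilt [-0.0009  0.0001] F [-0.38  0.3   0.25] tq [-0.03  0.01 -0.  ] gap 0.705 gf 0.0
```

View pics/s1.png

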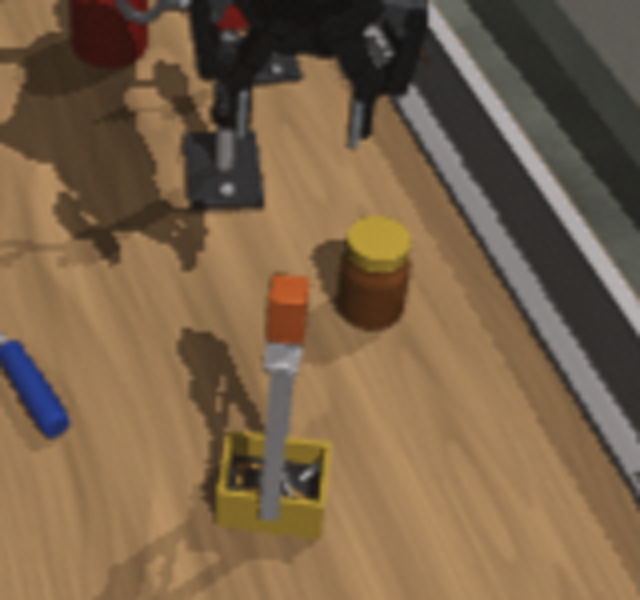

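The fingers (crop px 230,110 and 357,140) straddle the orange grip (288,290), lined up over it. Next I descend and close.

>>> play_rows(
  motion=[
    {"x": 0,"y": 0,"z": 0.04,"rx": 0,"ry": 0,"rz": 0,"grip": 0.4},
    {"x": 0,"y": 0,"z": 0.04,"rx": 0,"ry": 0,"rz": 0,"grip": 0.4},
    {"x": 0,"y": 0,"z": 0.03,"rx": 0,"ry": 0,"rz": 0,"grip": 0.4},
    {"x": 0,"y": 0,"z": 0.018,"rx": 0,"ry": 0,"rz": 0,"grip": 0.4},
    {"x": 0,"y": 0,"z": 0,"rx": 0,"ry": 0,"rz": 0,"grip": 0.4},
  ],
)

```text
clock: 3.28
tcp_pos: [0.5923, -0.1787, 0.2031]
ee_rot: [[0.383, 0.924, -0.002], [0.924, -0.383, 0.001], [0.0, -0.003, -1.0]]
force: [-0.1, 0.0, -0.1]
finger_gap: 0.7
grasp_force: 0.0
```

>>> play_rows(
  motion=[
    {"x": 0,"y": 0,"z": 0,"rx": 0,"ry": 0,"rz": 0,"grip": -0.1},
    {"x": 0,"y": 0,"z": 0,"rx": 0,"ry": 0,"rz": 0,"grip": -0.3},
    {"x": 0,"y": 0,"z": 0,"rx": 0,"ry": 0,"rz": 0,"grip": -1},
    {"x": 0,"y": 0,"z": 0,"rx": 0,"ry": 0,"rz": 0,"grip": -1},
    {"x": 0,"y": 0,"z": 0,"rx": 0,"ry": 0,"rz": 0,"grip": -1},
  ],
  grip_force=80,
)

```text
clock: 3.9
tcp_pos: [0.5929, -0.1801, 0.2044]
ee_rot: [[0.386, 0.923, 0.0], [0.923, -0.386, -0.0], [-0.0, 0.0, -1.0]]
force: [-0.0, 0.3, -0.0]
finger_gap: -0.001
grasp_force: 0.0
```

>>> play_rows(
  motion=[
    {"x": 0,"y": 0,"z": 0,"rx": 0,"ry": 0,"rz": 0,"grip": -1},
    {"x": 0,"y": 0,"z": 0,"rx": 0,"ry": 0,"rz": 0,"grip": -1},
  ],
)

```text
clock: 4.15
tcp_pos: [0.5928, -0.1801, 0.2043]
ee_rot: [[0.386, 0.923, -0.0], [0.923, -0.386, 0.0], [-0.0, -0.0, -1.0]]
force: [0.8, -0.5, -0.4]
finger_gap: 0.001
grasp_force: 0.0
```

```bash
python3 -c "
from h import *
go((.592,-.183,.203),-23)
a=read_camera('side');b=read_camera('top')
cv2.imwrite('pics/s2.png',np.hstack([cv2.resize(a[170:300,290:390],None,fx=4,fy=4,interpolation=2),cv2.resize(b[130:260,330:430],None,fx=4,fy=4,interpolation=2)]))
print(proj('side',(.5928,-.1801,.2043)),proj('top',(.5928,-.1801,.2043)))"
```

```text
clock 4.15 tcp [ 0.5928 -0.1801  0.2043] yaw -22.7 tool shift mm [-3.   0.4  1.3] rz 0.005 tilt [-0.0001  0.    ] F [ 0.78 -0.55 -0.41] tq [ 0.01 -0.03  0.  ] gap 0.001 gf 0.0
[340.70193557 229.14275507] [377.80773537 189.27795762]
```

View pics/s2.png

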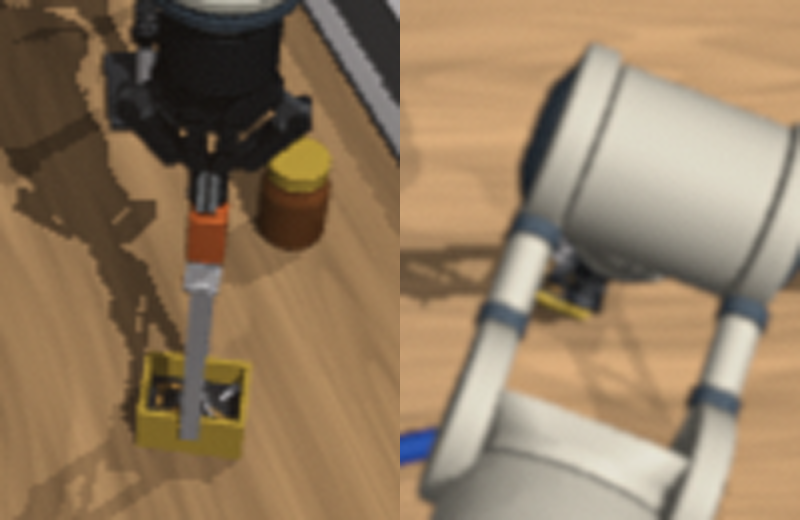

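```bash
python3 -c "
from h import *
print('open mid', proj('side',(.5922,-.1818,.3318)),'seen ~ (344,181)')
for z in(.204,.22,.238,.25,.26):print(z,proj('side',(.5928,-.1801,z)))
for sx in(-1,1):
  for sy in(-1,1):
    c,s=np.cos(-.4),np.sin(-.4);X=np.array([.592+.013*(sx*c-sy*s),-.183+.013*(sx*s+sy*c),.238]);print('grip top corner',proj('side',X))
print('grip base',proj('side',(.592,-.183,.194)),'underside',proj('side',(.592,-.183,0)))
a=read_camera('side');o=cv2.imread('pics/side0.png')
for v in range(212,240):print(v,a[v,338:347].tolist()[::2],o[v,338:347].tolist()[::2])
"
```

```text
open mid [343.32013336 195.12267368] seen ~ (344,181)
0.204 [340.69628041 229.21726339]
0.22 [341.00096775 225.20292854]
0.238 [341.35140699 220.58580064]
0.25 [341.58968007 217.44649091]
0.26 [341.79115658 214.79198561]
grip top corner [336.20702686 224.50136644]
grip top corner [336.92775491 217.52303994]
grip top corner [346.01203024 225.3510942 ]
grip top corner [346.55722273 218.34725696]
grip base [340.57910205 232.49716019] underside [337.35408624 274.79568376]
212 [[23, 25, 29], [32, 33, 36], [23, 25, 28], [25, 27, 30], [24, 27, 29]] [[80, 118, 152], [85, 124, 158], [88, 128, 164], [84, 122, 157], [86, 126, 159]]
213 [[19, 23, 26], [60, 60, 61], [43, 45, 47], [36, 37, 39], [27, 30, 33]] [[81, 117, 152], [84, 122, 156], [88, 128, 164], [85, 124, 158], [86, 125, 160]]
214 [[21, 25, 29], [82, 83, 82], [55, 56, 58], [63, 64, 65], [22, 25, 30]] [[82, 119, 153], [83, 120, 154], [87, 126, 162], [86, 125, 160], [83, 121, 155]]
215 [[26, 28, 31], [89, 89, 89], [52, 52, 53], [69, 69, 70], [27, 33, 39]] [[81, 119, 152], [82, 119, 153], [86, 124, 159], [87, 127, 162], [84, 122, 156]]
216
[... 3080 characters left out ...]
 [59, 90, 123]]
236 [[119, 118, 121], [120, 118, 123], [92, 93, 101], [89, 96, 113], [65, 95, 124]] [[116, 115, 119], [115, 114, 119], [88, 91, 99], [85, 93, 109], [65, 94, 122]]
237 [[123, 121, 124], [121, 120, 122], [120, 119, 121], [140, 139, 142], [71, 102, 132]] [[119, 117, 120], [117, 116, 119], [117, 116, 118], [135, 134, 138], [70, 100, 129]]
238 [[121, 120, 123], [120, 119, 122], [136, 135, 138], [152, 152, 155], [74, 106, 136]] [[117, 116, 120], [115, 116, 119], [131, 130, 133], [147, 147, 150], [72, 102, 131]]
239 [[120, 120, 123], [126, 125, 129], [142, 141, 144], [133, 139, 146], [72, 105, 136]] [[116, 116, 119], [120, 121, 124], [137, 136, 140], [128, 133, 141], [70, 102, 132]]
```

```bash
python3 -c "
from h import *
for z in(.196,.209,.232,.245):
  for sy in(-.05,0,.05):print(z,sy,proj('side',np.array([.167,.6019,z])+sy*np.array([.267,.964,0])).round(1),proj('top',np.array([.167,.6019,z])+sy*np.array([.267,.964,0])).round(1))
o=cv2.imread('pics/side0.png');t=cv2.imread('pics/top0.png')
cv2.imwrite('pics/s3.png',np.hstack([cv2.resize(o[50:125,130:210],None,fx=5,fy=5,interpolation=2),cv2.resize(t[325:400,55:135],None,fx=5,fy=5,interpolation=2)]))
"
```

```text
0.196 -0.05 [168.  117.4] [125.7 346.2]
0.196 0 [171.3 110.6] [108.9 341.7]
0.196 0.05 [174.5 104.1] [ 92.1 337.3]
0.209 -0.05 [167.1 114.4] [124.  347.1]
0.209 0 [170.5 107.6] [107.1 342.7]
0.209 0.05 [173.7 101.2] [ 90.1 338.2]
0.232 -0.05 [165.5 108.9] [120.9 348.9]
0.232 0 [169.  102.2] [103.7 344.3]
0.232 0.05 [172.3  95.8] [ 86.5 339.8]
0.245 -0.05 [164.6 105.8] [119.2 349.9]
0.245 0 [168.1  99.1] [101.8 345.3]
0.245 0.05 [171.5  92.8] [ 84.4 340.7]
```

View pics/s3.png

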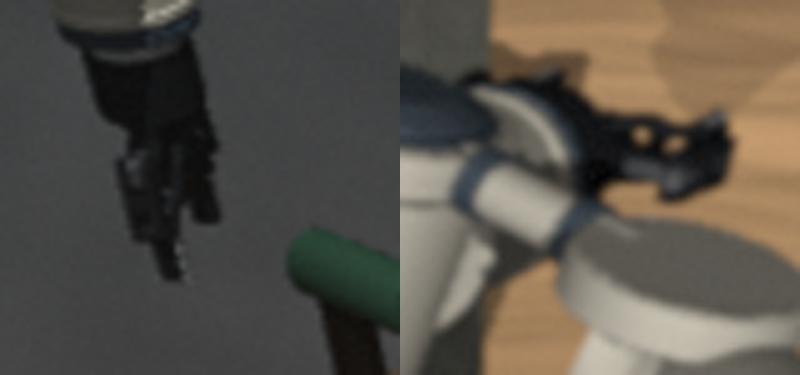

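Both this picture and the shut fingers (tips at row 222, on the top face of the grip) put the real fingertips about 36 mm above the reported TCP, so the fingers closed above the grip. The near open fingertip is seen at side px (165,106), which matches z≈0.245, not 0.209. I'll open and descend a further 33 mm in checked steps.

>>> play_rows(
  motion=[
    {"x": 0,"y": 0,"z": 0,"rx": 0,"ry": 0,"rz": 0,"grip": 0.4},
    {"x": 0,"y": 0,"z": 0,"rx": 0,"ry": 0,"rz": 0,"grip": 0.4},
    {"x": 0,"y": 0,"z": 0,"rx": 0,"ry": 0,"rz": 0,"grip": 0.4},
    {"x": 0,"y": 0,"z": 0,"rx": 0,"ry": 0,"rz": 0,"grip": 0.4},
    {"x": -0.002,"y": 0,"z": 0.01,"rx": 0,"ry": 0,"rz": 0,"grip": 0.4},
  ],
)

```text
clock: 4.92
tcp_pos: [0.5925, -0.1821, 0.1945]
ee_rot: [[0.386, 0.923, 0.001], [0.923, -0.386, -0.001], [0.0, 0.001, -1.0]]
force: [0.4, 0.6, 0.1]
finger_gap: 0.698
grasp_force: 0.0
```

>>> play_rows(
  motion=[
    {"x": 0,"y": 0,"z": 0.01,"rx": 0,"ry": 0,"rz": 0,"grip": 0.4},
    {"x": 0,"y": 0,"z": 0.01,"rx": 0,"ry": 0,"rz": 0,"grip": 0.4},
    {"x": 0,"y": 0,"z": 0,"rx": 0,"ry": 0,"rz": 0,"grip": 0.4},
  ],
)

```text
clock: 5.3
tcp_pos: [0.5915, -0.1817, 0.1732]
ee_rot: [[0.386, 0.923, -0.002], [0.923, -0.386, 0.001], [-0.0, -0.002, -1.0]]
force: [0.0, 0.4, 0.8]
finger_gap: 0.697
grasp_force: 0.0
```

```bash
python3 -c "
from h import *
go((.592,-.183,.170),-23)
a=read_camera('side')
cv2.imwrite('pics/s4.png',cv2.resize(a[180:260,300:400],None,fx=7,fy=7,interpolation=2))"
```

```text
clock 5.30 tcp [ 0.5915 -0.1817  0.1732] yaw -22.7 tool shift mm [-1.   1.   3.1] rz 0.005 tilt [-0.0018  0.0007] F [0.04 0.38 0.82] tq [ 0.01 -0.04  0.03] gap 0.697 gf 0.0
```

View pics/s4.png

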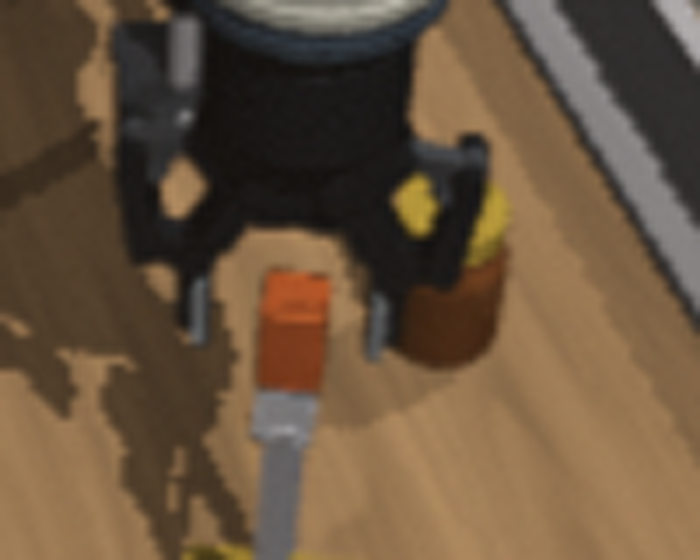

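The fingers now straddle the orange grip (tips at crop 197,343 and 375,357, grip at 293,330). I'll go 4 mm lower and close.

>>> play_rows(
  motion=[
    {"x": 0,"y": 0,"z": 0.004,"rx": 0,"ry": 0,"rz": 0,"grip": 0.1},
    {"x": 0,"y": 0,"z": 0,"rx": 0,"ry": 0,"rz": 0,"grip": -0.2},
    {"x": 0,"y": 0,"z": 0,"rx": 0,"ry": 0,"rz": 0,"grip": -1},
    {"x": 0,"y": 0,"z": 0,"rx": 0,"ry": 0,"rz": 0,"grip": -1},
    {"x": 0,"y": 0,"z": 0,"rx": 0,"ry": 0,"rz": 0,"grip": -1},
  ],
  grip_force=90,
)

```text
clock: 5.98
tcp_pos: [0.5924, -0.1821, 0.1707]
ee_rot: [[0.386, 0.923, 0.001], [0.923, -0.386, -0.0], [-0.0, 0.001, -1.0]]
force: [1.0, -0.7, 3.9]
finger_gap: 0.29
grasp_force: 87.8
```

>>> play_rows(
  motion=[
    {"x": 0,"y": 0,"z": 0,"rx": 0,"ry": 0,"rz": 0,"grip": -1},
    {"x": 0,"y": 0,"z": 0,"rx": 0,"ry": 0,"rz": 0,"grip": -1},
    {"x": 0,"y": 0,"z": 0,"rx": 0,"ry": 0,"rz": 0,"grip": -1},
  ],
)

```text
clock: 6.35
tcp_pos: [0.5924, -0.182, 0.1706]
ee_rot: [[0.386, 0.923, 0.001], [0.923, -0.386, -0.0], [-0.0, 0.001, -1.0]]
force: [1.8, -0.7, 4.9]
finger_gap: 0.29
grasp_force: 88.0
```

```bash
python3 -c "
from h import *
go((.592,-.183,.170),-23)"
```

```text
clock 6.35 tcp [ 0.5924 -0.182   0.1706] yaw -22.7 tool shift mm [-1.   0.   0.6] rz 0.005 tilt [ 0.0008 -0.0003] F [ 1.84 -0.7   4.9 ] tq [-0.18 -0.22  0.01] gap 0.290 gf 88.0
```

>>> play_rows(
  motion=[
    {"x": 0,"y": 0,"z": -0.01,"rx": 0,"ry": 0,"rz": 0,"grip": -1},
    {"x": 0,"y": 0,"z": -0.03,"rx": 0,"ry": 0,"rz": 0,"grip": -1},
    {"x": 0,"y": 0,"z": -0.04,"rx": 0,"ry": 0,"rz": -0.06,"grip": -1},
    {"x": 0,"y": 0,"z": -0.03,"rx": 0,"ry": 0,"rz": -0.07,"grip": -1},
    {"x": 0,"y": 0,"z": -0.012,"rx": 0,"ry": 0,"rz": -0.06,"grip": -1},
  ],
)

```text
clock: 6.98
tcp_pos: [0.5922, -0.1819, 0.2945]
ee_rot: [[0.202, 0.979, 0.002], [0.979, -0.202, -0.001], [-0.0, 0.002, -1.0]]
force: [-0.2, -0.8, -3.0]
finger_gap: 0.292
grasp_force: 87.7
```

>>> play_rows(
  motion=[
    {"x": 0.01,"y": -0.02,"z": 0,"rx": 0,"ry": 0,"rz": 0,"grip": -1},
    {"x": 0.03,"y": -0.03,"z": 0,"rx": 0,"ry": 0,"rz": 0,"grip": -1},
    {"x": 0.04,"y": -0.035,"z": 0,"rx": 0,"ry": 0,"rz": 0,"grip": -1},
    {"x": 0.045,"y": -0.035,"z": 0,"rx": 0,"ry": 0,"rz": 0,"grip": -1},
    {"x": 0.045,"y": -0.035,"z": 0,"rx": 0,"ry": 0,"rz": 0,"grip": -1},
  ],
)

```text
clock: 7.6
tcp_pos: [0.4736, 0.0176, 0.2925]
ee_rot: [[0.205, 0.979, -0.001], [0.979, -0.205, 0.0], [0.0, -0.001, -1.0]]
force: [1.6, 0.8, -3.0]
finger_gap: 0.292
grasp_force: 87.8
```

>>> play_rows(
  motion=[
    {"x": 0.045,"y": -0.025,"z": 0,"rx": 0,"ry": 0,"rz": 0,"grip": -1},
    {"x": 0.045,"y": -0.015,"z": 0,"rx": 0,"ry": 0,"rz": 0,"grip": -1},
    {"x": 0.04,"y": 0,"z": 0,"rx": 0,"ry": 0,"rz": 0,"grip": -1},
    {"x": 0.03,"y": 0,"z": 0,"rx": 0,"ry": 0,"rz": 0,"grip": -1},
    {"x": 0.01,"y": 0,"z": 0,"rx": 0,"ry": 0,"rz": 0,"grip": -1},
  ],
)

```text
clock: 8.22
tcp_pos: [0.4704, 0.1922, 0.2923]
ee_rot: [[0.203, 0.979, -0.001], [0.979, -0.203, -0.0], [-0.0, -0.001, -1.0]]
force: [0.3, -0.4, -2.3]
finger_gap: 0.294
grasp_force: 87.9
```

```bash
python3 -c "
from h import *
go((.478,.2265,.292),-11.8)"
```

```text
clock 8.22 tcp [0.4704 0.1922 0.2923] yaw -11.7 tool shift mm [35.2  0.5  0.3] rz 0.002 tilt [-0.0008 -0.    ] F [ 0.28 -0.37 -2.32] tq [ 0.1  -0.   -0.04] gap 0.294 gf 87.9
```

>>> play_rows(
  motion=[
    {"x": 0.02,"y": 0,"z": 0,"rx": 0,"ry": 0,"rz": 0,"grip": -1},
    {"x": 0.015,"y": 0,"z": 0,"rx": 0,"ry": 0,"rz": 0,"grip": -1},
    {"x": 0,"y": 0.02,"z": 0,"rx": 0,"ry": 0,"rz": 0,"grip": -1},
    {"x": 0,"y": 0.03,"z": 0,"rx": 0,"ry": 0,"rz": 0,"grip": -1},
    {"x": 0,"y": 0.03,"z": 0,"rx": 0,"ry": 0,"rz": 0,"grip": -1},
  ],
)

```text
clock: 8.85
tcp_pos: [0.5578, 0.208, 0.2923]
ee_rot: [[0.205, 0.979, 0.0], [0.979, -0.205, -0.0], [-0.0, 0.0, -1.0]]
force: [0.1, 0.6, -2.4]
finger_gap: 0.292
grasp_force: 87.9
```

>>> play_rows(
  motion=[
    {"x": 0,"y": 0.025,"z": 0,"rx": 0,"ry": 0,"rz": 0,"grip": -1},
    {"x": 0,"y": 0.015,"z": 0,"rx": 0,"ry": 0,"rz": 0,"grip": -1},
    {"x": 0,"y": 0,"z": 0,"rx": 0,"ry": 0,"rz": 0,"grip": -1},
  ],
)

```text
clock: 9.22
tcp_pos: [0.5961, 0.1999, 0.2919]
ee_rot: [[0.206, 0.979, -0.001], [0.979, -0.206, -0.0], [-0.0, -0.0, -1.0]]
force: [-1.4, -0.4, -4.3]
finger_gap: 0.296
grasp_force: 88.1
```

```bash
python3 -c "
from h import *
go((.5955,.202,.292),-11.8)
a=read_camera('side')
print('mouth',proj('side',(.5955,.202,.23)),'bar',proj('side',(.5955,.202,.256)))
cv2.imwrite('pics/s5.png',cv2.resize(a[100:190,270:370],None,fx=6.5,fy=6.5,interpolation=2))"
```

```text
clock 9.22 tcp [0.5961 0.1999 0.2919] yaw -11.9 tool shift mm [ 1.9 -1.  -0.1] rz -0.001 tilt [-0.0005 -0.0002] F [-1.38 -0.44 -4.3 ] tq [-0.05  0.04  0.04] gap 0.296 gf 88.1
mouth [304.73218467 143.47846248] bar [304.64036013 136.98590762]
```

View pics/s5.png

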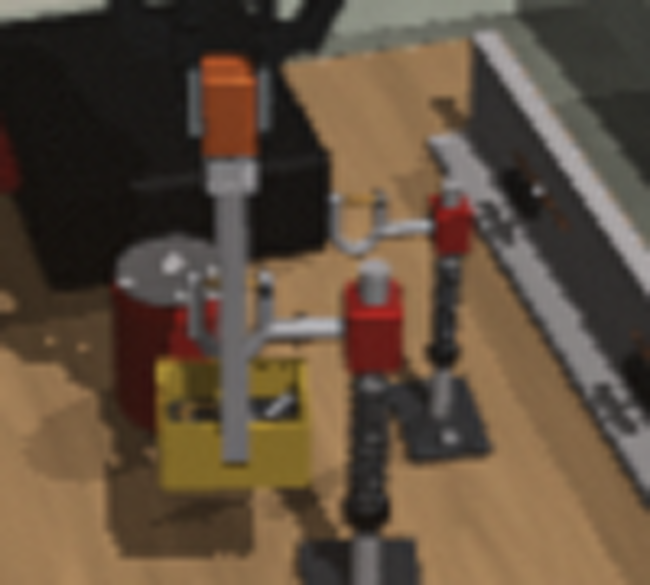

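The view shows the hook under the bar, with the caddy's upright (crop 232,300) centred between nose (195) and shank (265). Now I press in steps.

>>> play_rows(
  motion=[
    {"x": 0.002,"y": 0,"z": 0.006,"rx": 0,"ry": 0,"rz": 0,"grip": -1},
    {"x": 0,"y": 0,"z": 0.006,"rx": 0,"ry": 0,"rz": 0,"grip": -1},
    {"x": 0,"y": 0,"z": 0.006,"rx": 0,"ry": 0,"rz": 0,"grip": -1},
    {"x": 0,"y": 0,"z": 0.006,"rx": 0,"ry": 0,"rz": 0,"grip": -1},
    {"x": 0,"y": 0,"z": 0.006,"rx": 0,"ry": 0,"rz": 0,"grip": -1},
  ],
)

```text
clock: 9.9
tcp_pos: [0.5956, 0.2026, 0.2621]
ee_rot: [[0.204, 0.979, -0.0], [0.979, -0.204, 0.0], [0.0, -0.0, -1.0]]
force: [-2.5, 0.7, 1.4]
finger_gap: 0.293
grasp_force: 88.5
```

>>> play_rows(
  motion=[
    {"x": 0,"y": 0,"z": 0.004,"rx": 0,"ry": 0,"rz": 0,"grip": -1},
    {"x": 0,"y": 0,"z": 0.004,"rx": 0,"ry": 0,"rz": 0,"grip": -1},
    {"x": 0,"y": 0,"z": 0.004,"rx": 0,"ry": 0,"rz": 0,"grip": -1},
    {"x": 0,"y": 0,"z": 0,"rx": 0,"ry": 0,"rz": 0,"grip": -1},
  ],
)

```text
clock: 10.4
tcp_pos: [0.5958, 0.2025, 0.2502]
ee_rot: [[0.205, 0.979, 0.0], [0.979, -0.205, 0.0], [0.0, 0.0, -1.0]]
force: [-1.7, 0.3, 2.9]
finger_gap: 0.292
grasp_force: 88.7
```

```bash
python3 -c "
from h import *
go((.5955,.202,.211),-11.8)"
```

```text
clock 10.40 tcp [0.5958 0.2025 0.2502] yaw -11.8 tool shift mm [-0.5 -0.2 39.2] rz -0.000 tilt [0. 0.] F [-1.72  0.26  2.86] tq [0.08 0.55 0.01] gap 0.292 gf 88.7
```

>>> play_rows(
  motion=[
    {"x": 0,"y": 0,"z": 0.004,"rx": 0,"ry": 0,"rz": 0,"grip": -1},
    {"x": 0,"y": 0,"z": 0.004,"rx": 0,"ry": 0,"rz": 0,"grip": -1},
    {"x": 0,"y": 0,"z": 0.004,"rx": 0,"ry": 0,"rz": 0,"grip": -1},
    {"x": 0,"y": 0,"z": 0.003,"rx": 0,"ry": 0,"rz": 0,"grip": -1},
    {"x": 0,"y": 0,"z": 0,"rx": 0,"ry": 0,"rz": 0,"grip": -1},
  ],
)

```text
clock: 11.02
tcp_pos: [0.5961, 0.2026, 0.2354]
ee_rot: [[0.205, 0.979, 0.001], [0.979, -0.205, 0.0], [0.0, 0.001, -1.0]]
force: [-2.5, -0.2, 6.3]
finger_gap: 0.289
grasp_force: 89.2
```

>>> play_rows(
  motion=[
    {"x": 0,"y": 0,"z": 0.003,"rx": 0,"ry": 0,"rz": 0,"grip": -1},
    {"x": 0,"y": 0,"z": 0.003,"rx": 0,"ry": 0,"rz": 0,"grip": -1},
    {"x": 0,"y": 0,"z": 0.003,"rx": 0,"ry": 0,"rz": 0,"grip": -1},
    {"x": 0,"y": 0,"z": 0,"rx": 0,"ry": 0,"rz": 0,"grip": -1},
  ],
)

```text
clock: 11.52
tcp_pos: [0.5956, 0.2027, 0.2262]
ee_rot: [[0.205, 0.979, -0.0], [0.979, -0.205, 0.0], [0.0, -0.0, -1.0]]
force: [-3.1, 0.7, 6.8]
finger_gap: 0.293
grasp_force: 89.2
```

```bash
python3 -c "
from h import *
go((.5955,.202,.211),-11.8)"
```

```text
clock 11.53 tcp [0.5956 0.2027 0.2262] yaw -11.8 tool shift mm [-0.7  0.  15.2] rz -0.000 tilt [-0.0003  0.0003] F [-3.11  0.66  6.78] tq [0.24 0.89 0.03] gap 0.293 gf 89.2
```

>>> play_rows(
  motion=[
    {"x": 0,"y": 0,"z": 0.003,"rx": 0,"ry": 0,"rz": 0,"grip": -1},
    {"x": 0,"y": 0,"z": 0.003,"rx": 0,"ry": 0,"rz": 0,"grip": -1},
    {"x": 0,"y": 0,"z": 0,"rx": 0,"ry": 0,"rz": 0,"grip": -1},
  ],
)

```text
clock: 11.9
tcp_pos: [0.5952, 0.2024, 0.2196]
ee_rot: [[0.205, 0.979, -0.001], [0.979, -0.205, -0.0], [-0.0, -0.001, -1.0]]
force: [-0.8, -0.6, 3.4]
finger_gap: 0.285
grasp_force: 89.1
```

>>> play_rows(
  motion=[
    {"x": 0,"y": 0,"z": 0.003,"rx": 0,"ry": 0,"rz": 0,"grip": -1},
    {"x": 0,"y": 0,"z": 0.003,"rx": 0,"ry": 0,"rz": 0,"grip": -1},
    {"x": 0,"y": 0,"z": 0,"rx": 0,"ry": 0,"rz": 0,"grip": -1},
  ],
)

```text
clock: 12.28
tcp_pos: [0.5961, 0.2024, 0.2142]
ee_rot: [[0.205, 0.979, 0.001], [0.979, -0.205, -0.0], [0.0, 0.0, -1.0]]
force: [0.8, -0.2, 2.3]
finger_gap: 0.296
grasp_force: 89.0
```

```bash
python3 -c "
from h import *
go((.5955,.202,.211),-11.8)"
```

```text
clock 12.28 tcp [0.5961 0.2024 0.2142] yaw -11.8 tool shift mm [-0.5 -0.5  3.2] rz -0.000 tilt [ 0.0005 -0.    ] F [ 0.79 -0.2   2.34] tq [-0.01 -0.1   0.  ] gap 0.296 gf 89.0
```

The force fell from 6.8 to 2.3 N and the sideways force vanished, so the bar has snapped past the gate and sits on the seat. Now the tug.

>>> play_rows(
  motion=[
    {"x": 0,"y": 0,"z": 0,"rx": 0,"ry": 0,"rz": 0,"grip": -1},
    {"x": 0,"y": 0,"z": -0.005,"rx": 0,"ry": 0,"rz": 0,"grip": -1},
    {"x": 0,"y": 0,"z": -0.008,"rx": 0,"ry": 0,"rz": 0,"grip": -1},
    {"x": 0,"y": 0,"z": -0.008,"rx": 0,"ry": 0,"rz": 0,"grip": -1},
    {"x": 0,"y": 0,"z": -0.008,"rx": 0,"ry": 0,"rz": 0,"grip": -1},
  ],
)

```text
clock: 12.9
tcp_pos: [0.5956, 0.2024, 0.2439]
ee_rot: [[0.205, 0.979, -0.0], [0.979, -0.205, -0.0], [-0.0, -0.0, -1.0]]
force: [0.4, -0.9, -1.8]
finger_gap: 0.288
grasp_force: 88.4
```

>>> play_rows(
  motion=[
    {"x": 0,"y": 0,"z": -0.006,"rx": 0,"ry": 0,"rz": 0,"grip": -1},
    {"x": 0,"y": 0,"z": -0.004,"rx": 0,"ry": 0,"rz": 0,"grip": -1},
    {"x": 0,"y": 0,"z": -0.004,"rx": 0,"ry": 0,"rz": 0,"grip": -1},
    {"x": 0,"y": 0,"z": -0.003,"rx": 0,"ry": 0,"rz": 0,"grip": -1},
    {"x": 0,"y": 0,"z": -0.003,"rx": 0,"ry": 0,"rz": 0,"grip": -1},
  ],
)

```text
clock: 13.52
tcp_pos: [0.5957, 0.2024, 0.2633]
ee_rot: [[0.205, 0.979, -0.0], [0.979, -0.205, -0.0], [-0.0, -0.0, -1.0]]
force: [-0.3, 0.2, -4.9]
finger_gap: 0.289
grasp_force: 88.4
```

>>> play_rows(
  motion=[
    {"x": 0,"y": 0,"z": 0,"rx": 0,"ry": 0,"rz": 0,"grip": -1},
    {"x": 0,"y": 0,"z": 0,"rx": 0,"ry": 0,"rz": 0,"grip": -1},
  ],
)

```text
clock: 13.78
tcp_pos: [0.5957, 0.2025, 0.2632]
ee_rot: [[0.205, 0.979, -0.0], [0.979, -0.205, -0.0], [-0.0, -0.0, -1.0]]
force: [-0.5, -0.2, -5.1]
finger_gap: 0.289
grasp_force: 88.2
```

```bash
python3 -c "
from h import *
go((.5955,.202,.2646),-11.8)
for i in range(6):
  a=read_camera('side');F=robot.sense();print(F['force'].round(2),F['torque'].round(2))
# red sleeve vs start
o=cv2.imread('pics/side0.png')
for im in(o,a):
  m=mask(im,(0,150,60),(8,255,255),(320,138,336,165))|mask(im,(172,150,60),(180,255,255),(320,138,336,165));p=cv2.findNonZero(m);print(p.mean(0),cv2.boundingRect(p),len(p))
print(proj('side',(.669,.187,.2)),proj('side',(.669,.187,.206)))"
```

```text
clock 13.78 tcp [0.5957 0.2025 0.2632] yaw -11.8 tool shift mm [-0.5 -0.1 -1.4] rz -0.000 tilt [-0.0002 -0.    ] F [-0.5  -0.16 -5.11] tq [-0.   -0.04 -0.01] gap 0.289 gf 88.2
[ 0.3  -0.39 -2.95] [ 0.02 -0.06  0.03]
[-0.11 -0.25 -4.19] [ 0.02 -0.04  0.03]
[-0.21  0.01 -4.67] [ 0.03 -0.03  0.03]
[ 0.23 -0.13 -4.5 ] [-0.04 -0.08  0.02]
[ 0.11  0.55 -4.15] [-0.06 -0.   -0.03]
[-0.48 -0.02 -4.41] [ 0.08 -0.03 -0.04]
[[327.02884615 150.625     ]] (323, 143, 9, 15) 104
[[327.08737864 149.76699029]] (323, 142, 9, 15) 103
[326.62442835 149.83958529] [326.67130481 148.40654432]
```

The sleeve rose 0.86 px, about 3.6 mm, and the extra pull of about 1.6 N agrees with that. I'll add 2 mm and hold for margin, then lower to the seat.

>>> play_rows(
  motion=[
    {"x": 0,"y": 0,"z": -0.002,"rx": 0,"ry": 0,"rz": 0,"grip": -1},
    {"x": 0,"y": 0,"z": 0,"rx": 0,"ry": 0,"rz": 0,"grip": -1},
    {"x": 0,"y": 0,"z": 0,"rx": 0,"ry": 0,"rz": 0,"grip": -1},
    {"x": 0,"y": 0,"z": 0,"rx": 0,"ry": 0,"rz": 0,"grip": -1},
  ],
)

```text
clock: 14.58
tcp_pos: [0.5958, 0.2025, 0.2653]
ee_rot: [[0.205, 0.979, -0.0], [0.979, -0.205, -0.0], [-0.0, -0.0, -1.0]]
force: [-0.1, -0.7, -5.7]
finger_gap: 0.293
grasp_force: 88.1
```

```bash
python3 -c "
from h import *
go((.5955,.202,.2216),-11.8)
a=read_camera('side')
m=mask(a,(0,150,60),(8,255,255),(320,138,336,165))|mask(a,(172,150,60),(180,255,255),(320,138,336,165));print(cv2.findNonZero(m).mean(0))"
```

```text
clock 14.57 tcp [0.5958 0.2025 0.2653] yaw -11.8 tool shift mm [-0.5 -0.1 43.7] rz -0.000 tilt [-0.0001 -0.    ] F [-0.09 -0.75 -5.72] tq [-0.01  0.    0.06] gap 0.293 gf 88.1
[[327.11428571 149.32380952]]
```

>>> play_rows(
  motion=[
    {"x": 0,"y": 0,"z": 0.004,"rx": 0,"ry": 0,"rz": 0,"grip": -1},
    {"x": 0,"y": 0,"z": 0.008,"rx": 0,"ry": 0,"rz": 0,"grip": -1},
    {"x": 0,"y": 0,"z": 0.008,"rx": 0,"ry": 0,"rz": 0,"grip": -1},
    {"x": 0,"y": 0,"z": 0.008,"rx": 0,"ry": 0,"rz": 0,"grip": -1},
    {"x": 0,"y": 0,"z": 0.006,"rx": 0,"ry": 0,"rz": 0,"grip": -1},
  ],
)

```text
clock: 15.25
tcp_pos: [0.5956, 0.2025, 0.2306]
ee_rot: [[0.205, 0.979, -0.001], [0.979, -0.205, -0.0], [-0.0, -0.0, -1.0]]
force: [0.4, -0.8, -2.3]
finger_gap: 0.29
grasp_force: 88.3
```

>>> play_rows(
  motion=[
    {"x": 0,"y": 0,"z": 0.004,"rx": 0,"ry": 0,"rz": 0,"grip": -1},
    {"x": 0,"y": 0,"z": 0.003,"rx": 0,"ry": 0,"rz": 0,"grip": -1},
    {"x": 0,"y": 0,"z": 0.003,"rx": 0,"ry": 0,"rz": 0,"grip": -1},
    {"x": 0,"y": 0,"z": 0,"rx": 0,"ry": 0,"rz": 0,"grip": -1},
    {"x": 0,"y": 0,"z": 0,"rx": 0,"ry": 0,"rz": 0,"grip": -1},
  ],
)

```text
clock: 15.88
tcp_pos: [0.5959, 0.2025, 0.2216]
ee_rot: [[0.205, 0.979, 0.0], [0.979, -0.205, 0.0], [0.0, 0.0, -1.0]]
force: [0.7, -0.6, 0.1]
finger_gap: 0.294
grasp_force: 88.7
```

```bash
python3 -c "
from h import *
for i in range(5):
  a=read_camera('side');print(robot.sense()['force'].round(2),robot.sense()['torque'].round(2))
go((.5955,.202,.2216),-11.8)
m=mask(a,(0,150,60),(8,255,255),(320,138,336,165))|mask(a,(172,150,60),(180,255,255),(320,138,336,165));print(cv2.findNonZero(m).mean(0))"
```

```text
[0.06 0.38 1.  ] [-0.02  0.   -0.06]
[-0.21 -0.53 -0.36] [-0.08 -0.06  0.02]
[0.16 0.34 0.2 ] [-0.07 -0.06 -0.01]
[-0.01 -0.58 -0.04] [-0.03 -0.05  0.03]
[-0.67 -0.04 -0.52] [-0.04  0.03  0.02]
clock 16.12 tcp [0.5959 0.2025 0.2214] yaw -11.8 tool shift mm [-0.6 -0.3 -0.2] rz -0.000 tilt [0.0003 0.    ] F [-0.67 -0.04 -0.52] tq [-0.04  0.03  0.02] gap 0.292 gf 88.7
[[327.         152.40196078]]
```

>>> play_rows(
  motion=[
    {"x": 0,"y": 0,"z": 0,"rx": 0,"ry": 0,"rz": 0,"grip": -0.3},
    {"x": 0,"y": 0,"z": 0,"rx": 0,"ry": 0,"rz": 0,"grip": -0.1},
    {"x": 0,"y": 0,"z": 0,"rx": 0,"ry": 0,"rz": 0,"grip": 0.1},
    {"x": 0,"y": 0,"z": 0,"rx": 0,"ry": 0,"rz": 0,"grip": 0.25},
    {"x": 0,"y": 0,"z": 0,"rx": 0,"ry": 0,"rz": 0,"grip": 0.25},
  ],
  grip_force=20,
)

```text
clock: 16.75
tcp_pos: [0.5958, 0.2025, 0.2213]
ee_rot: [[0.205, 0.979, -0.0], [0.979, -0.205, -0.0], [-0.0, -0.0, -1.0]]
force: [-0.7, 0.3, 0.1]
finger_gap: 0.627
grasp_force: 0.0
```

>>> play_rows(
  motion=[
    {"x": 0,"y": 0,"z": 0,"rx": 0,"ry": 0,"rz": 0,"grip": 0.25},
    {"x": 0,"y": 0,"z": -0.02,"rx": 0,"ry": 0,"rz": 0,"grip": 0.25},
    {"x": 0,"y": 0,"z": -0.03,"rx": 0,"ry": 0,"rz": 0,"grip": 0.25},
    {"x": 0,"y": 0,"z": -0.04,"rx": 0,"ry": 0,"rz": 0,"grip": 0.25},
    {"x": 0,"y": 0,"z": -0.04,"rx": 0,"ry": 0,"rz": 0,"grip": 0.25},
  ],
)

```text
clock: 17.38
tcp_pos: [0.5956, 0.2024, 0.3525]
ee_rot: [[0.205, 0.979, -0.0], [0.979, -0.205, -0.0], [-0.0, -0.0, -1.0]]
force: [0.1, -0.1, 0.1]
finger_gap: 0.625
grasp_force: 0.0
```

```bash
python3 -c "
from h import *
go((.5955,.202,.2216),-11.8)
for i in range(30):
  a=read_camera('side')
  if i%5==4:
    m=mask(a,(4,150,80),(14,255,255),(285,90,325,150));p=cv2.findNonZero(m);b=mask(a,(20,120,50),(34,255,255),(285,130,330,200));q=cv2.findNonZero(b)
    r=mask(a,(0,150,60),(8,255,255),(320,138,336,165));print(p.mean(0),len(p),q.mean(0),len(q),cv2.findNonZero(r).mean(0))
print(proj('side',(.5958,.2025,.186+.081)),proj('side',(.5958,.2025,.186-.12)),robot.sense()['clock'])"
```

```text
clock 17.38 tcp [0.5956 0.2024 0.3525] yaw -11.8 tool shift mm [ -0.4   0.  130.9] rz -0.000 tilt [-0.0002 -0.    ] F [ 0.1  -0.06  0.06] tq [ 0.04 -0.   -0.03] gap 0.625 gf 0.0
[[306.21487603 134.33884298]] 121 [[305.19461078 179.73053892]] 334 [[327.07692308 152.39423077]]
[[306.04132231 134.28099174]] 121 [[305.1577381  179.69047619]] 336 [[327.07692308 152.39423077]]
[[306.18032787 134.37704918]] 122 [[305.16568047 179.74260355]] 338 [[327.07692308 152.39423077]]
[[306.18852459 134.36885246]] 122 [[305.14705882 179.74411765]] 340 [[327.07692308 152.39423077]]
[[306.18852459 134.36885246]] 122 [[305.2202381  179.75297619]] 336 [[327.03883495 152.33980583]]
[[306.32520325 134.46341463]] 123 [[305.13432836 179.73731343]] 335 [[327.07692308 152.39423077]]
[304.64858388 134.08977157] [305.30147252 180.58911672] 18.875
```

The caddy hangs still and near upright, with its weight on the hook and the gripper clear, so I'm handing in.

```bash
python3 -c "
from plant import workorder
print(workorder.job_done())"
```

```text
the job is handed in; nothing more can be done
None
```

The caddy hangs still in the larger stand's snap hook with its bar snapped in past the gate; the tug lifted the hook about 5 mm, and the job was handed in at about 19 s with no verdict shown.

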